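# Line up a jig bracket with a drift pin and bolt it

### The arm

A 7-joint arm with a two-finger parallel gripper is mounted at the origin on the work surface. World frame = base frame: x ahead of the robot, y to its left, z up, the work surface at z = 0. Lengths are in m, angles in rad, forces in N, time in s.
With the tool pointing down it reaches from about 0.4 to 0.85 m from the base axis. Payload 10.4 kg.
Tool frame: the origin (TCP) lies at the very end of the fingers, on their centre line; the grasp point (between the pads) lies 19 mm behind it (grasp_offset is the distance from the TCP to the grasp point, in m); z points along the fingers, y is the line along which they close (so a half turn about z gives the same grasp; the last joint's range is limited). The gripper opens to 85 mm and grips with 20 to 120 N. Pads are 22 mm wide; open, the fingers measure 114 mm over their backs; the gripper's body (76 mm by 85 mm) begins 54 mm behind the grasp point. The pads swing forward as they close: fully open they stand 13 mm farther back than shut.
Start: joints at [1.259, 0.332, -0.065, 1.46, 0.022, 1.35, -0.088], TCP at [0.178, -0.599, 0.231] pointing down, gripper open.
Joint ranges: [-2.6, 2.6], [-0.5, 2.12], [-1.47, 1.34], [0.16, 2.42], [-1.27, 4.41], [0.06, 2.06], [-2.6, 2.6]. Speed limits (rad/s): [2.22, 2.22, 2.79, 2.79, 3.14, 3.14, 3.14].

### API

Orientations are given as a unit quaternion [x, y, z, w].
In Python, from workcell import * gives the robot as it stands.
- The arm moves only by the tool jog_arm, never from a script. Its argument "plan" is a list of rows, each a list of 3 entries, a list of its own where there are three numbers: the turn, a rotation vector about the tool's x, y, z in rad, then the shift along the tool's x, y, z in m, then the finger opening in m, from 0 to 0.0854. A call has 1 to 8 rows; each row is the pose to reach, as a shift and turn from the pose commanded when the call began, along the tool's axes at that moment; what a row does not reach only later rows make up. A row lasts 1/12 s, in which the tool goes at most 41.7 mm and 7.16 degrees, less where a joint would pass 70% of its speed; a pose out of reach is approached as far as the arm can. A call with a gripper value outside its range is refused whole. The fingers move at their own pace and stop on an object; "force" is the grip in N (left out, the last holds). Time passes only in rows, so rows that repeat a pose let the fingers close. It gives the time, the measured TCP pose, the force, the opening and the grip force at its end, in the units of the state.
- get_obs(): the state, without advancing time (a new reading comes with each control period).
- camera(name): name is "side" or "top" or "wrist"; returns a dict with "img" (420x560x3 uint8, red, green, blue), "mtx" (3x3 intrinsics, pixels), "extrinsics" (4x4, takes a point from camera to world coordinates). Camera axes: x right, y down, z forward; pixel columns grow to the right and rows downward; lengths in m; the calibration is good to about 2 mm. A picture is of the moment at which its call begins. There is no depth.
- hand_in(): hands the job in; it is judged then, once.
The state is a dict: "clock": time; "joint_pos": joint angles; "joint_velocities": joint speeds; "tau": joint torques, N m; "position": TCP position; "ee_rot": TCP orientation; "ft_force": force on the tool from outside, world axes, zero at the start; "torque": the same for the moment, N m; "grip_width": opening from 0.0 (shut) to 1.0 (fully open); "grasp_force": force on a finger pad.
Only numpy, scipy, OpenCV 4.12 (cv2) and the standard library are available. Lean on these libraries where they do the work, as an engineer would, in place of code of your own. Each camera call takes 0.05 s, during which the arm holds its last target. There are 200 camera calls.

### The job

The steel hold-down bracket of the board jig hangs loose on its centre bolt and has swung, so its end holes no longer match the holes in the rail below: push the drift pin from the tool stand into the hole at the bracket's narrow end, all the way until its collar sits on the bracket, to bring the holes in line. Leave the drift there while you fit the knob-headed bolt into the hole at the wide end, fully home with its head down on the bracket; then pull the drift out and stand it back, fully down, in either hole of the tool stand. Do not disturb the loose heatsink, fan and screwdriver.

Things in the scene. Friction and masses are not known exactly. Their poses are not given: they have to be found in the camera images.
- drift_hole (a point): Centre of the 16 mm through hole at the NARROW end of the bracket, on its top face (z 46 mm). Turns with the bracket: x across it, y along it outward, z up. Bracket: level flat steel bar 200 mm long, 6 mm thick, 36 mm wide at this end, else 58. Seen from here the rail's hole below lies 0 to 8 mm off along +x or -x, unknown and not measured: find it by touch or look down the hole.
- bolt_hole (a point): Centre of the like 16 mm hole at the WIDE end of the bracket, top face; same axes; 160 mm from drift_hole. Under the bracket lies a fixed aluminium rail 48 x 200 mm, top face 40 mm above the work surface, with a 16 mm hole through its full height for each bracket hole, also 80 mm from the pivot: both pairs are in line when the bracket lies along the rail.
- pivot (a point): Axis of the bracket's fixed centre bolt, at the bracket's top face, half-way between the holes. Round head 26 mm across stands 12 mm above the bracket. The bracket turns stiffly about it: about 4 N sideways at an end hole moves it; it stays where left. The jig is turned up to 0.35 rad. On the far side a fixed circuit board, parts up to 43 mm high, starts 33 mm from the rail's centre line.
- drift_mid (a point): Loose steel drift pin, upright, 0.2 kg: centre of its round handle, 34 mm above the underside of its collar; z along the pin, up. Handle 20 mm across, from 6 to 60 mm above the collar's underside; collar 32 mm across; below it a shank 15.2 mm across, 15 mm long, then a 25 mm taper to a flat 4 mm tip (40 mm below the collar's underside). Starts in one hole of the stand, collar on its top.
- bolt_mid (a point): Loose knob-headed bolt, upright, 0.15 kg: point on its axis 24 mm above the underside of its head, a good grip height; z along it, up. Flange 32 mm across, 10 mm thick; above it a round black knob 32 mm across, 10 to 40 mm above the head's underside. Shank 14.2 mm across, 36 mm long, the last 7 mm tapering to 8 mm. Starts in the other hole of the stand, head on its top.
- stand_hole0 (a point): Centre of one hole of the tool stand, at its top face. The stand is a fixed black block 70 x 170 mm, 50 mm high, with two through holes 22 mm across, 90 mm apart along its y axis, each 40 mm from the nearer end of the block.
- stand_hole1 (a point): Centre of the other hole of the tool stand, at its top face.
- heatsink: Bystander: loose aluminium finned heatsink, 70 x 70 x 30 mm, origin under its centre.
- fan: Bystander: loose black cooling fan lying flat, about 84 mm wide, 25 mm high, origin under its centre.
- driver: Bystander: loose screwdriver lying flat, 180 mm long, along its x.

How it is judged:
By the outcome, as a careful person would: the job done as asked, in the order asked, and still so for the second after the job is handed in, with the robot touching nothing.
It also fails if it takes over 72 s, if anything falls off the work surface, if the arm or the gripper's body presses on something with over 40 N, if the wrist force passes 120 N, or if a joint passes its speed limit or range.

## Working session

There is one attempt and no reset: what is moved stays moved. The work goes in short steps, Python scripts to look and compute and a tool call to move; the robot and the scene stay as the last step left them, time stands still between calls to the robot, and variables do not carry over. Pictures are saved under pics/ and viewed, at most 12 in all, crops included, and the job is handed in when it is done.

Besides the shell and the picture viewer there is one more tool, called after ">>>" in YAML: its name, and indented under it one key for each argument. jog_arm: Moves the arm, as the interface text tells. Its arguments: {"type":"object","properties":{"plan":{"type":"array"},"force":{"type":"number"}},"required":["plan"]}

```bash
mkdir -p pics; ls
python3 - <<'E'
from workcell import *
import cv2,numpy as np
o=get_obs();print({k:np.round(v,4) for k,v in o.items()})
for n in ("top","side"):
    c=camera(n);np.savez(f"pics/{n}.npz",**c)
    cv2.imwrite(f"pics/{n}0.png",c["img"][:,:,::-1]);print(n,c["mtx"].tolist(),np.round(c["extrinsics"],4).tolist())
E
```

```text
pics
{'clock': np.float64(0.0), 'joint_pos': array([ 1.2594,  0.3329, -0.0647,  1.461 ,  0.0216,  1.3499, -0.0885]), 'joint_velocities': array([-0.0005, -0.0002,  0.001 ,  0.0002, -0.    ,  0.    , -0.0003]), 'tau': array([ 1.00000e-04, -6.25431e+01,  4.96000e-02, -3.91605e+01,
        1.64000e-02,  9.70000e-03,  0.00000e+00]), 'position': array([ 0.1779, -0.5988,  0.2305]), 'ee_rot': array([ 9.896e-01,  1.439e-01, -1.000e-04, -7.000e-04]), 'ft_force': array([-0.1312, -0.4823, -0.1055]), 'torque': array([-0.0209, -0.0174, -0.04  ]), 'grasp_force': np.float64(0.0), 'grip_width': np.float64(1.0006)}
top [[432.41533630506126, 0.0, 282.5014814154219], [0.0, 432.41533630506126, 205.3199940059107], [0.0, 0.0, 1.0]] [[0.0647, -0.9754, 0.2108, 0.2892], [-0.9979, -0.0633, 0.0133, -0.0206], [0.0004, -0.2112, -0.9774, 1.1854], [0.0, 0.0, 0.0, 1.0]]
side [[404.01469727146053, 0.0, 286.3029253218972], [0.0, 404.01469727146053, 208.92859283577815], [0.0, 0.0, 1.0]] [[-0.9608, -0.1563, 0.2289, 0.3034], [-0.2772, 0.5329, -0.7995, 0.7756], [0.003, -0.8316, -0.5553, 0.6366], [0.0, 0.0, 0.0, 1.0]]
```

View pics/top0.png

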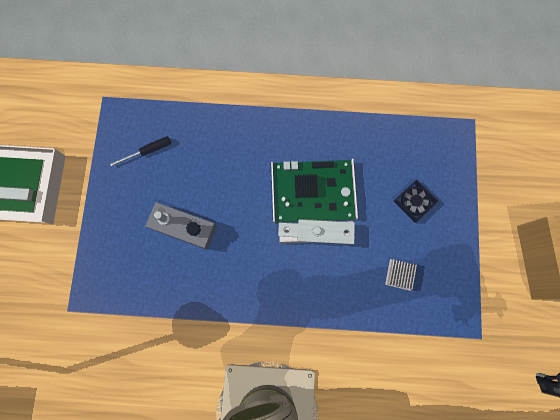

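View pics/side0.png

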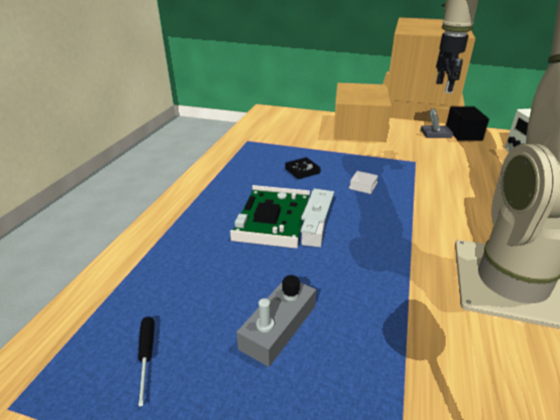

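The top picture shows the drift near (163,217), the bolt knob at (193,229), and the bracket spanning columns 279–354 around row 232. The side view agrees. I'll enlarge both.

Run:
```python
import cv2,numpy as np
im=cv2.imread("pics/top0.png")
a=cv2.resize(im[190:260,135:235],None,fx=8,fy=8,interpolation=2)[:290*2]
b=cv2.resize(im[212:252,268:368],None,fx=8,fy=8,interpolation=2)
a=cv2.resize(a,None,fx=.5,fy=.5)
cv2.imwrite("pics/c0.png",np.vstack([b,cv2.copyMakeBorder(a,0,0,0,400,0)]))
```

```text
(no output)
```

View pics/c0.png

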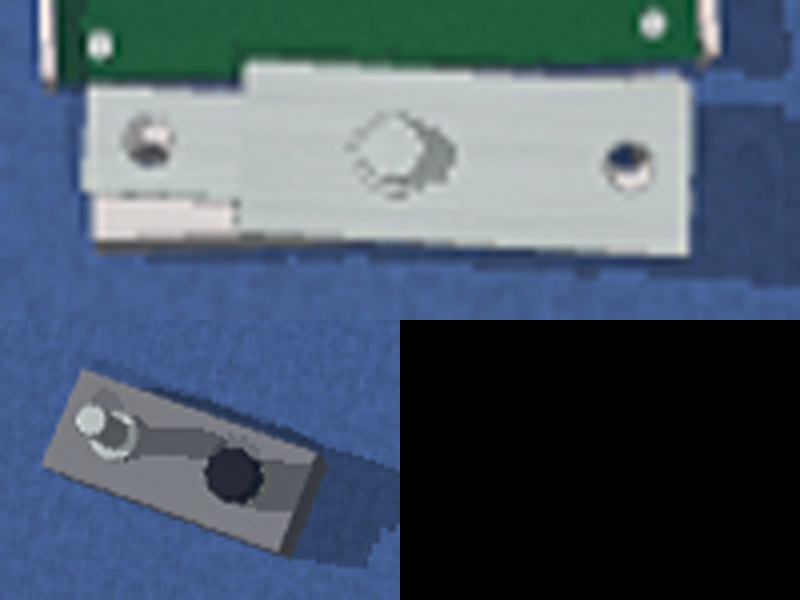

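Drift handle top is at pixel (157.5,214.5), its collar at (163,218.7) and the knob top at (193.5,228.7). The drift (narrow-end) hole is at (286.5,229.6) and the bolt hole at (346.5,232.8). The dark part of the narrow-end hole is on its lower side, so the rail hole lies toward the robot.

```bash
cat > h.py <<'E'
import numpy as np, cv2
from scipy.spatial.transform import Rotation as R
def ray(c,u,v,z):
    K,T=np.array(c["mtx"]),np.array(c["extrinsics"])
    d=T[:3,:3]@np.linalg.solve(K,[u,v,1]);o=T[:3,3]
    return o+d*(z-o[2])/d[2]
def proj(c,p):
    T=np.linalg.inv(c["extrinsics"]);q=c["mtx"]@(T[:3,:3]@p+T[:3,3]);return q[:2]/q[2]
def state():
    from workcell import get_obs
    o=get_obs();return np.array(o["position"]),R.from_quat(o["ee_rot"]),o
def to(p,yawdir=None):
    """shift in tool axes to world TCP p; turn about tool z so tool y lies along yawdir"""
    P,Q,o=state();s=Q.inv().apply(np.array(p)-P);m=Q.as_matrix()
    print("clock",round(float(o["clock"]),2),"P",P.round(4),"shift mm",(s*1000).round(1))
    if yawdir is not None:
        # full turn: tool z straight down, y along yawdir
        z=np.array([0,0,-1.]);y=np.r_[yawdir,0]/np.linalg.norm(yawdir)
        if y@m[:,1]<0:y=-y
        G=R.from_matrix(np.c_[np.cross(y,z),y,z])
        print("turn",(Q.inv()*G).as_rotvec().round(4))
E
python3 - <<'E'
from h import *
c=dict(np.load("pics/top.npz"))
for n,u,v,z in [("dtop",157.5,214.5,.11),("dcol",163,218.75,.056),("knob",193.5,228.75,.09),("dh",286.5,229.6,.046),("bh",346.5,232.75,.046),("boardL",42/8+268,89/8+212,.01),("boardR",711/8+268,60/8+212,.01)]:
    print(n,ray(c,u,v,z).round(4))
c=dict(np.load("pics/side.npz"))
for n,u,v,z in [("dtop",264.5,303,.11),("knob",291,281,.09)]: print(n,ray(c,u,v,z).round(4))
_,Q,_=state();print(Q.as_matrix().round(3))
E
```

```text
dtop [0.4769 0.3083 0.11  ]
dcol [0.4758 0.3088 0.056 ]
knob [0.4494 0.2178 0.09  ]
dh [ 0.4696 -0.0201  0.046 ]
bh [ 0.4715 -0.1798  0.046 ]
boardL [0.4909 0.0175 0.01  ]
boardR [ 0.516  -0.2122  0.01  ]
dtop [0.4752 0.3113 0.11  ]
knob [0.4509 0.2259 0.09  ]
[[ 0.959  0.285 -0.   ]
 [ 0.285 -0.959  0.001]
 [-0.    -0.001 -1.   ]]
```

>>> jog_arm:
  plan:
    - [[0,0,0],[0.211,-0.197,-0.01],0.06]
    - [[0,0,0],[0.211,-0.197,-0.01],0.06]
    - [[0,0,0],[0.211,-0.197,-0.01],0.06]
    - [[0,0,0],[0.211,-0.197,-0.01],0.06]
    - [[0,0,0],[0.211,-0.197,-0.01],0.06]
    - [[0,0,0],[0.211,-0.197,-0.01],0.06]
    - [[0,0,0],[0.211,-0.197,-0.01],0.06]
    - [[0,0,0],[0.211,-0.197,-0.01],0.06]

```text
clock: 0.77
position: [0.3287, -0.3435, 0.2418]
ee_rot: [0.989, 0.149, 0.001, -0.0]
ft_force: [1.4, -0.3, 0.8]
grip_width: 0.7
grasp_force: 0.0
```

>>> jog_arm:
  plan:
    - [[0,0,0.19],[0.211,-0.197,0],0.06]
    - [[0,0,0.19],[0.211,-0.197,0],0.06]
    - [[0,0,0.19],[0.211,-0.197,0],0.06]
    - [[0,0,0.19],[0.211,-0.197,0],0.06]
    - [[0,0,0.19],[0.211,-0.197,0],0.06]
    - [[0,0,0.19],[0.211,-0.197,0],0.06]
    - [[0,0,0.19],[0.211,-0.197,0],0.06]
    - [[0,0,0.19],[0.211,-0.197,0],0.06]

```text
clock: 1.43
position: [0.473, -0.0933, 0.2415]
ee_rot: [0.999, 0.054, 0.001, -0.001]
ft_force: [-0.5, -0.1, 0.4]
grip_width: 0.704
grasp_force: 0.0
```

Run:
```python
from h import *
from workcell import camera
c=camera("wrist");np.savez("pics/w1.npz",**c);cv2.imwrite("pics/w1.png",c["img"][:,:,::-1])
print(np.round(c["extrinsics"],4).tolist())
to([.476,.310,.25],(.1,-1))
P=np.array([.476,.310,.15]);print("drift yaw",state()[1].as_matrix().round(3).tolist())
for p in ([.4696,-.0201,.046],[.4715,-.1798,.046]):print(proj(c,np.array(p)))
```

```text
[[0.1077, -0.9595, -0.2604, 0.5377], [-0.9942, -0.1047, -0.0253, -0.0869], [-0.003, 0.2616, -0.9652, 0.3835], [0.0, 0.0, 0.0, 1.0]]
clock 1.48 P [ 0.4718 -0.0967  0.2412] shift mm [  47.3 -403.9   -8.2]
turn [-0.0013 -0.0005  0.0066]
drift yaw [[0.994, 0.106, 0.0], [0.106, -0.994, 0.001], [0.001, -0.001, -1.0]]
[206.47692493 171.71659968]
[371.0657319  187.38996828]
```

View pics/w1.png

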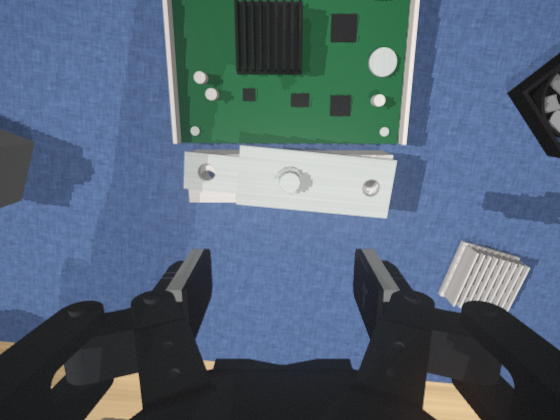

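The wrist view shows the rail nearly level in the image, with the bracket swung about 0.08 rad. The holes are at (206,172) and (371,188). Next I'll enlarge the bracket.

Run:
```python
import cv2,numpy as np
im=cv2.imread("pics/w1.png")
a=cv2.resize(im[140:210,175:405],(782,238),interpolation=2)
b=cv2.resize(im[152:192,186:226],(320,320),interpolation=2)
d=cv2.resize(im[167:207,351:391],(320,320),interpolation=2)
cv2.imwrite("pics/c1.png",np.vstack([cv2.copyMakeBorder(a,0,0,0,18,0),cv2.copyMakeBorder(np.hstack([b,d]),0,0,0,160,0)]))
```

```text
(no output)
```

View pics/c1.png

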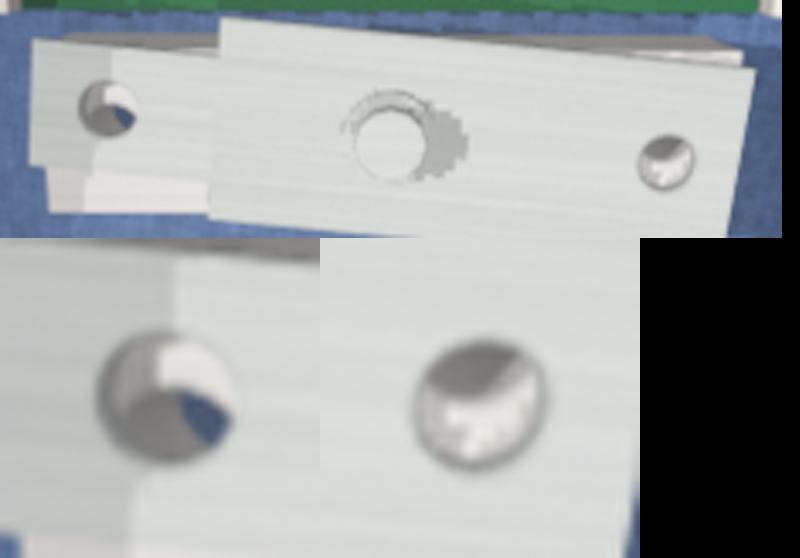

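Run:
```python
from h import *
c=dict(np.load("pics/w1.npz"))
dh=ray(c,206.9,171.9,.046);bh=ray(c,371.1,187.75,.046)
print(dh,bh,np.linalg.norm(dh-bh),(dh+bh)/2)
e=ray(c,207,170.75,.040);print("rail hole edge",e,"-> centre x",e[0]-.008)
e=ray(c,371,186,.040);print("bolt-end rail hole edge",e,"-> centre x",e[0]+.008)
# rail back edge top z=.04 and front edge (crop px /3.4 + offset)
f=lambda u,v:ray(c,u/3.4+175,v/3.4+140,.040)
print("front",f(50,212),f(205,212),"back right corner",f(743,52),"board",ray(c,175,143,.01),ray(c,407,145,.01))
```

```text
[ 0.46946568 -0.02051362  0.046     ] [ 0.47115034 -0.1798948   0.046     ] 0.15939008064882196 [ 0.47030801 -0.10020421  0.046     ]
rail hole edge [ 0.46940148 -0.01937048  0.04      ] -> centre x 0.4614014757811936
bolt-end rail hole edge [ 0.47170334 -0.18114413  0.04      ] -> centre x 0.479703340845708
front [ 0.43554585 -0.00384223  0.04      ] [ 0.44049604 -0.04920432  0.04      ] back right corner [ 0.50395136 -0.19750024  0.04      ] board [0.48905252 0.02120428 0.01      ] [ 0.5130739  -0.21905403  0.01      ]
```

Rail drift hole is about (0.4617,-0.0206) and rail bolt hole about (0.4789,-0.1798). Now to the stand.

>>> jog_arm:
  plan:
    - [[0,0,0],[0.024,-0.202,0],0.06]
    - [[0,0,0],[0.024,-0.202,0],0.06]
    - [[0,0,0],[0.024,-0.202,0],0.06]
    - [[0,0,0],[0.024,-0.202,0],0.06]
    - [[0,0,0],[0.024,-0.202,0],0.06]
    - [[0,0,0],[0.024,-0.202,0],0.06]

```text
clock: 1.98
position: [0.4732, 0.1089, 0.2416]
ee_rot: [0.999, 0.053, 0.0, -0.001]
ft_force: [-0.1, -0.2, -0.4]
grip_width: 0.703
grasp_force: 0.0
```

>>> jog_arm:
  plan:
    - [[0,0,0],[0.024,-0.202,0.02],0.06]
    - [[0,0,0],[0.024,-0.202,0.02],0.06]
    - [[0,0,0],[0.024,-0.202,0.02],0.06]
    - [[0,0,0],[0.024,-0.202,0.02],0.06]
    - [[0,0,0],[0.024,-0.202,0.02],0.06]
    - [[0,0,0],[0.024,-0.202,0.02],0.06]
    - [[0,0,0],[0.024,-0.202,0.02],0.06]

```text
clock: 2.57
position: [0.4774, 0.3069, 0.2203]
ee_rot: [0.999, 0.051, -0.001, -0.0]
ft_force: [0.4, -0.5, 0.5]
grip_width: 0.703
grasp_force: 0.0
```

Run:
```python
from h import *
from workcell import camera
c=camera("wrist");np.savez("pics/w2.npz",**c)
to([.476,.310,.065],(.1,-1))
im=c["img"][:,:,::-1].copy()
for p in ([.476,.309,.11],[.45,.221,.09],[.476,.309,.05]):print(proj(c,np.array(p)))
cv2.imwrite("pics/w2.png",im)
```

```text
clock 2.62 P [0.4783 0.305  0.2205] shift mm [ -1.5  -5.3 155.5]
turn [ 0.0007  0.0014 -0.0002]
[279.10433788 199.34108331]
[383.93437772 234.50688154]
[279.73975292 182.1949044 ]
```

View pics/w2.png

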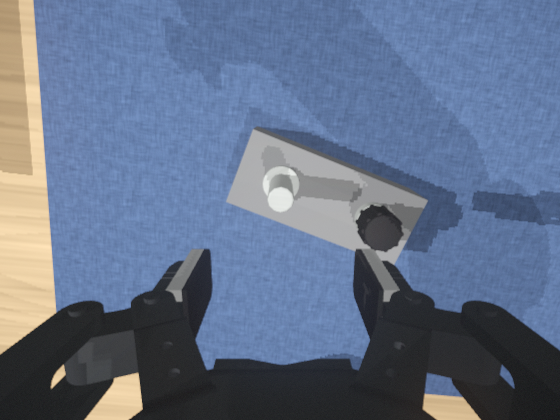

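The handle top is at (280.5,199) and the knob at (383,230), both within 3 mm of my estimates. Descending to grip the drift.

>>> jog_arm:
  plan:
    - [[0,0,0],[-0.002,-0.004,0.12],0.06]
    - [[0,0,0],[-0.002,-0.004,0.12],0.06]
    - [[0,0,0],[-0.002,-0.004,0.12],0.06]
    - [[0,0,0],[-0.002,-0.004,0.12],0.06]
    - [[0,0,0],[-0.002,-0.004,0.155],0.06]
    - [[0,0,0],[-0.002,-0.004,0.155],0.06]
    - [[0,0,0],[-0.002,-0.004,0.155],0.06]
    - [[0,0,0],[-0.002,-0.004,0.155],0.06]
  force: 80

```text
clock: 3.28
position: [0.4773, 0.3092, 0.0689]
ee_rot: [0.999, 0.049, 0.001, -0.0]
ft_force: [0.1, -0.2, 0.0]
grip_width: 0.701
grasp_force: 0.0
```

>>> jog_arm:
  plan:
    - [[0,0,0],[0,0,0],0.0]
    - [[0,0,0],[0,0,0],0.0]
    - [[0,0,0],[0,0,0],0.0]
    - [[0,0,0],[0,0,0],0.0]
    - [[0,0,0],[0,0,0],0.0]
    - [[0,0,0],[0,0,0],0.0]
    - [[0,0,0],[0,0,0],0.0]

```text
clock: 3.87
position: [0.4765, 0.3095, 0.0675]
ee_rot: [0.999, 0.049, 0.001, -0.0]
ft_force: [-0.6, -2.1, 8.8]
grip_width: 0.214
grasp_force: 77.7
```

Run:
```python
from h import *
to([.4655,-.0206,.16],(.105,-.995))
P,Q,o=state();print(Q.as_matrix().round(4),o["ft_force"],o["grasp_force"],o["grip_width"])
c=dict(np.load("pics/w2.npz"))
print("drift",ray(c,280.5,199,.11),ray(c,280,184,.056),"knob",ray(c,383,230,.09))
```

```text
clock 3.87 P [0.4765 0.3095 0.0675] shift mm [-43.3 327.4 -92.5]
turn [ 0.0001 -0.0015 -0.0065]
[[ 9.951e-01  9.850e-02  1.500e-03]
 [ 9.850e-02 -9.951e-01  1.000e-04]
 [ 1.500e-03  1.000e-04 -1.000e+00]] [-0.63329004 -2.07461756  8.7504464 ] 77.71057963371277 0.2143372918509796
drift [0.47636135 0.30800897 0.11      ] [0.47569207 0.30869238 0.056     ] knob [0.4537517  0.22243973 0.09      ]
```

>>> jog_arm:
  plan:
    - [[0,0,0],[0,0,-0.04],0.0]
    - [[0,0,0],[0,0,-0.08],0.0]
    - [[0,0,0],[0,0,-0.11],0.0]
    - [[0,0,0],[-0.022,0.16,-0.11],0.0]
    - [[0,0,0],[-0.022,0.16,-0.11],0.0]
    - [[0,0,0],[-0.022,0.16,-0.11],0.0]
    - [[0,0,0],[-0.022,0.16,-0.11],0.0]
    - [[0,0,0],[-0.022,0.16,-0.11],0.0]

```text
clock: 4.53
position: [0.4701, 0.1394, 0.1758]
ee_rot: [0.999, 0.045, -0.001, 0.002]
ft_force: [0.8, -1.1, -2.5]
grip_width: 0.219
grasp_force: 79.2
```

>>> jog_arm:
  plan:
    - [[0,0,-0.006],[-0.021,0.167,0.01],0.0]
    - [[0,0,-0.006],[-0.021,0.167,0.01],0.0]
    - [[0,0,-0.006],[-0.021,0.167,0.01],0.0]
    - [[0,0,-0.006],[-0.021,0.167,0.01],0.0]
    - [[0,0,-0.006],[-0.021,0.167,0.01],0.0]
    - [[0,0,-0.006],[-0.021,0.167,0.01],0.0]
    - [[0,0,-0.006],[-0.021,0.167,0.01],0.0]
    - [[0,0,-0.006],[-0.021,0.167,0.01],0.0]

```text
clock: 5.2
position: [0.4653, -0.0191, 0.1665]
ee_rot: [0.999, 0.053, 0.0, -0.0]
ft_force: [-0.9, 0.2, -2.8]
grip_width: 0.214
grasp_force: 79.5
```

Run:
```python
from h import *
from workcell import camera
c=camera("wrist");np.savez("pics/w3.npz",**c)
to([.4656,-.0206,.1035],(.105,-.995));P,Q,o=state();print(o["ft_force"],Q.as_matrix().round(4).tolist())
im=c["img"][:,:,::-1];x,y=proj(c,P-[0,0,.03]).astype(int);print(x,y)
print("tip",proj(c,P-[0,0,.0575]),"holes",proj(c,np.array([.4695,-.0205,.046])),proj(c,np.array([.4617,-.0206,.04])))
cv2.imwrite("pics/w3.png",cv2.resize(im[100:350,130:430],(720,600)))
```

```text
clock 5.25 P [ 0.4654 -0.019   0.1665] shift mm [ 0.   1.6 63. ]
turn [-0.0001 -0.0002  0.002 ]
[-0.21739169  0.65830854 -2.82102875] [[0.9943, 0.1069, 0.0002], [0.1069, -0.9943, 0.0001], [0.0002, -0.0001, -1.0]]
281 237
tip [281.88518737 220.52740102] holes [284.60170811 189.73807462] [283.60755217 197.70625378]
```

View pics/w3.png

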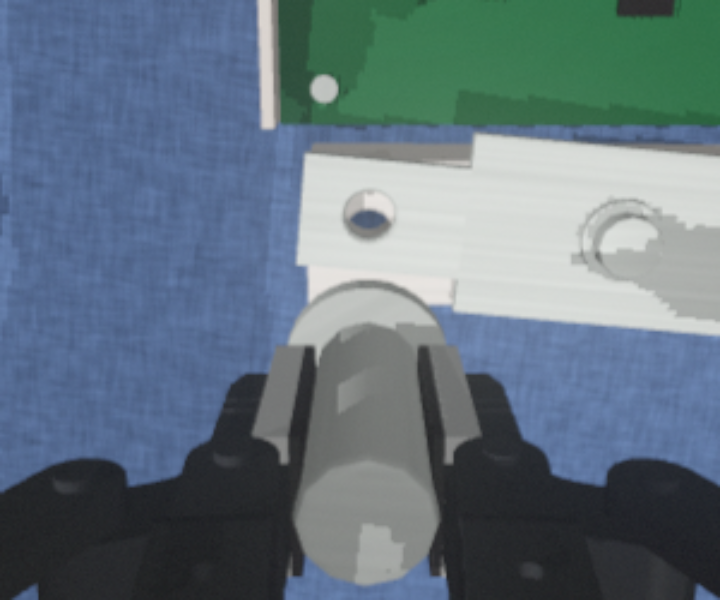

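The bracket hole shows at about (283.8,188.8) in full-image pixels, within 1 px of prediction, and the pin hangs upright. Descending.

>>> jog_arm:
  plan:
    - [[0,0,0],[0,0.0015,0.04],0.0]
    - [[0,0,0],[0,0.0015,0.052],0.0]
    - [[0,0,0],[0,0.0015,0.056],0.0]
    - [[0,0,0],[0,0.0015,0.059],0.0]
    - [[0,0,0],[0,0.0015,0.062],0.0]
    - [[0,0,0],[0,0.0015,0.065],0.0]
    - [[0,0,0],[0,0.0015,0.068],0.0]
    - [[0,0,0],[0,0.0015,0.068],0.0]

```text
clock: 5.92
position: [0.4656, -0.0219, 0.0984]
ee_rot: [0.999, 0.052, 0.0, 0.0]
ft_force: [1.2, 0.4, -2.3]
grip_width: 0.208
grasp_force: 79.5
```

>>> jog_arm:
  plan:
    - [[0,0,0],[0,-0.001,0.002],0.0]
    - [[0,0,0],[0,-0.001,0.004],0.0]
    - [[0,0,0],[0,-0.001,0.006],0.0]
    - [[0,0,0],[0,-0.001,0.008],0.0]
    - [[0,0,0],[0,-0.001,0.008],0.0]

```text
clock: 6.33
position: [0.4661, -0.0207, 0.0904]
ee_rot: [0.999, 0.052, 0.001, -0.0]
ft_force: [3.7, 2.1, -2.4]
grip_width: 0.21
grasp_force: 79.5
```

>>> jog_arm:
  plan:
    - [[0,0,0],[-0.001,0,0.001],0.0]
    - [[0,0,0],[-0.002,0,0.002],0.0]
    - [[0,0,0],[-0.003,0,0.004],0.0]
    - [[0,0,0],[-0.004,0,0.006],0.0]
    - [[0,0,0],[-0.004,0,0.008],0.0]
    - [[0,0,0],[-0.004,0,0.01],0.0]
    - [[0,0,0],[-0.004,0,0.01],0.0]

```text
clock: 6.92
position: [0.461, -0.0211, 0.0797]
ee_rot: [0.999, 0.052, -0.0, -0.0]
ft_force: [4.5, 3.4, -1.6]
grip_width: 0.213
grasp_force: 79.7
```

>>> jog_arm:
  plan:
    - [[0,0,0],[0,-0.0005,0.001],0.0]
    - [[0,0,0],[0,-0.001,0.002],0.0]
    - [[0,0,0],[0,-0.001,0.003],0.0]
    - [[0,0,0],[0,-0.001,0.004],0.0]
    - [[0,0,0],[0,-0.001,0.005],0.0]
    - [[0,0,0],[0,-0.001,0.006],0.0]
    - [[0,0,0],[0,-0.001,0.006],0.0]

```text
clock: 7.5
position: [0.4612, -0.0203, 0.074]
ee_rot: [0.999, 0.052, -0.0, -0.0]
ft_force: [5.1, 1.1, -2.9]
grip_width: 0.214
grasp_force: 79.7
```

>>> jog_arm:
  plan:
    - [[0,0,0],[0,0,0.0015],0.0]
    - [[0,0,0],[0,0,0.003],0.0]
    - [[0,0,0],[0,0,0.0045],0.0]
    - [[0,0,0],[0,0,0.006],0.0]
    - [[0,0,0],[0,0,0.0075],0.0]
    - [[0,0,0],[0,0,0.009],0.0]
    - [[0,0,0],[0,0,0.009],0.0]

```text
clock: 8.08
position: [0.4619, -0.0202, 0.0652]
ee_rot: [0.999, 0.052, 0.001, -0.0]
ft_force: [6.3, 2.3, -1.5]
grip_width: 0.212
grasp_force: 80.0
```

>>> jog_arm:
  plan:
    - [[0,0,0],[0,0,0.001],0.0]
    - [[0,0,0],[0,0,0.002],0.0]
    - [[0,0,0],[0,0,0.0025],0.0]
    - [[0,0,0],[0,0,0.003],0.0]
    - [[0,0,0],[0,0,0.0035],0.0]
    - [[0,0,0],[0,0,0.0035],0.0]

```text
clock: 8.58
position: [0.4624, -0.0202, 0.0633]
ee_rot: [0.999, 0.052, 0.001, 0.0]
ft_force: [-2.0, 1.3, 20.7]
grip_width: 0.212
grasp_force: 82.1
```

The collar has seated: TCP z is 0.0633 against 0.0635 expected, with 21 N up. Releasing and going to the bolt.

>>> jog_arm:
  plan:
    - [[0,0,0],[0,0,-0.002],0.05]
    - [[0,0,0],[0,0,-0.002],0.05]
    - [[0,0,0],[0,0,-0.002],0.05]
    - [[0,0,0],[0,0,-0.002],0.05]
    - [[0,0,0],[0,0,-0.04],0.055]
    - [[0,0,0],[0,0,-0.08],0.055]
    - [[0,0,0],[0,0,-0.11],0.06]
    - [[0,0,0],[0,0,-0.11],0.06]

```text
clock: 9.25
position: [0.4639, -0.0202, 0.1771]
ee_rot: [0.999, 0.052, 0.004, 0.001]
ft_force: [0.2, -0.6, 1.1]
grip_width: 0.705
grasp_force: 0.0
```

>>> jog_arm:
  plan:
    - [[0,0,0],[0.017,-0.242,-0.02],0.06]
    - [[0,0,0],[0.017,-0.242,-0.02],0.06]
    - [[0,0,0],[0.017,-0.242,-0.02],0.06]
    - [[0,0,0],[0.017,-0.242,-0.02],0.06]
    - [[0,0,0],[0.017,-0.242,-0.02],0.06]
    - [[0,0,0],[0.017,-0.242,-0.02],0.06]
    - [[0,0,0],[0.017,-0.242,-0.02],0.06]
    - [[0,0,0],[0.017,-0.242,-0.02],0.06]

```text
clock: 9.92
position: [0.4519, 0.2242, 0.1913]
ee_rot: [0.999, 0.055, -0.001, -0.0]
ft_force: [-0.6, -1.0, 0.1]
grip_width: 0.699
grasp_force: 0.0
```

Run:
```python
from h import *
from workcell import camera
t=camera("top");cv2.imwrite("pics/top1.png",t["img"][:,:,::-1])
c=camera("wrist");np.savez("pics/w4.npz",**c)
to([.4535,.2222,.0555],(.105,-.995));P,Q,o=state()
print("knob",proj(c,np.array([.4535,.2222,.09])))
im=c["img"][:,:,::-1];tt=t["img"][212:252,268:368,::-1]
cv2.imwrite("pics/w4.png",np.vstack([cv2.resize(im[130:290,200:360],(400,400)),cv2.resize(tt,(400,160),interpolation=2)]))
```

```text
clock 10.02 P [0.4528 0.2211 0.1911] shift mm [  1.   -1.2 135.6]
turn [ 0.0009  0.0012 -0.001 ]
knob [282.15181296 199.72941596]
```

View pics/w4.png

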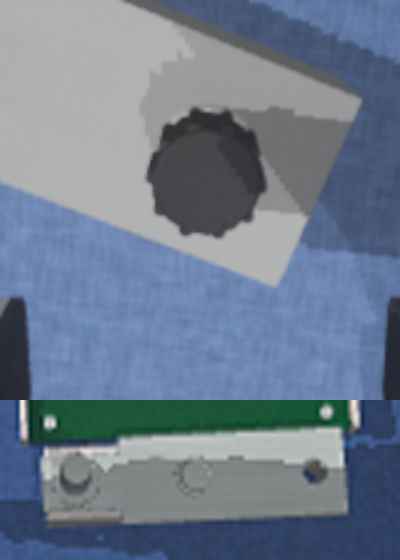

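The knob top is at about (282.4,202), 1 mm nearer than predicted. The top view shows the drift upright and the bracket parallel to the board. Gripping the bolt.

>>> jog_arm:
  plan:
    - [[0,0,0],[0,-0.001,0.1],0.06]
    - [[0,0,0],[0,-0.001,0.1],0.06]
    - [[0,0,0],[0,-0.001,0.1],0.06]
    - [[0,0,0],[0,-0.001,0.12],0.06]
    - [[0,0,0],[0,-0.001,0.136],0.06]
    - [[0,0,0],[0,-0.001,0.136],0.06]
    - [[0,0,0],[0,-0.001,0.136],0.06]
    - [[0,0,0],[0,-0.001,0.136],0.0]

```text
clock: 10.68
position: [0.4535, 0.2225, 0.0567]
ee_rot: [0.999, 0.052, 0.0, 0.0]
ft_force: [-0.2, 0.3, 0.9]
grip_width: 0.574
grasp_force: 0.0
```

>>> jog_arm:
  plan:
    - [[0,0,0],[0,0,0],0.0]
    - [[0,0,0],[0,0,0],0.0]
    - [[0,0,0],[0,0,0],0.0]
    - [[0,0,0],[0,0,0],0.0]
    - [[0,0,0],[0,0,0],0.0]
    - [[0,0,0],[0,0,0],0.0]

```text
clock: 11.18
position: [0.4537, 0.2231, 0.0573]
ee_rot: [0.999, 0.052, 0.001, 0.0]
ft_force: [-2.1, -2.2, 7.0]
grip_width: 0.356
grasp_force: 78.5
```

Run:
```python
from h import *
to([.4782,-.1802,.2],(.105,-.995))
```

```text
clock 11.18 P [0.4537 0.2231 0.0573] shift mm [ -17.3  403.8 -142.6]
turn [ 0.0005 -0.0022 -0.0008]
```

>>> jog_arm:
  plan:
    - [[0,0,0],[0,0,-0.04],0.0]
    - [[0,0,0],[0,0,-0.08],0.0]
    - [[0,0,0],[0,0,-0.12],0.0]
    - [[0,0,0],[0,0.02,-0.143],0.0]
    - [[0,0,0],[-0.007,0.14,-0.143],0.0]
    - [[0,0,0],[-0.007,0.14,-0.143],0.0]
    - [[0,0,0],[-0.007,0.14,-0.143],0.0]
    - [[0,0,0],[-0.007,0.14,-0.143],0.0]

```text
clock: 11.85
position: [0.461, 0.075, 0.1992]
ee_rot: [0.999, 0.048, 0.0, 0.002]
ft_force: [0.1, -0.7, -2.1]
grip_width: 0.355
grasp_force: 79.6
```

>>> jog_arm:
  plan:
    - [[0,0,0],[-0.01,0.264,0],0.0]
    - [[0,0,0],[-0.01,0.264,0],0.0]
    - [[0,0,0],[-0.01,0.264,0],0.0]
    - [[0,0,0],[-0.01,0.264,0],0.0]
    - [[0,0,0],[-0.01,0.264,0],0.0]
    - [[0,0,0],[-0.01,0.264,0],0.0]
    - [[0,0,0],[-0.01,0.264,0],0.0]
    - [[0,0,0],[-0.01,0.264,0],0.0]

```text
clock: 12.52
position: [0.4774, -0.1852, 0.199]
ee_rot: [0.999, 0.049, 0.0, 0.0]
ft_force: [-0.5, -0.6, -1.2]
grip_width: 0.357
grasp_force: 79.9
```

Run:
```python
from h import *
from workcell import camera
c=camera("wrist");np.savez("pics/w5.npz",**c)
to([.4782,-.1802,.0933],(.105,-.995));P,Q,o=state();print(o["ft_force"],o["grasp_force"])
print("hole",proj(c,np.array([.4782,-.1802,.046])),"knobtop", proj(c,P+Q.apply([0,0,-.0327])),"1mm -x",proj(c,P+Q.apply([-.001,0,-.0327])))
im=c["img"][:,:,::-1]
cv2.imwrite("pics/w5.png",cv2.resize(im[100:350,130:430],(720,600)))
```

```text
clock 12.57 P [ 0.4778 -0.1822  0.199 ] shift mm [  0.5  -1.9 105.7]
turn [-0.0001 -0.0002 -0.004 ]
[ 0.30003478  1.40506536 -1.62946634] 79.90990553051233
hole [276.15662109 184.08797496] knobtop [273.06852002 300.44539042] 1mm -x [273.09915497 303.03715218]
```

View pics/w5.png

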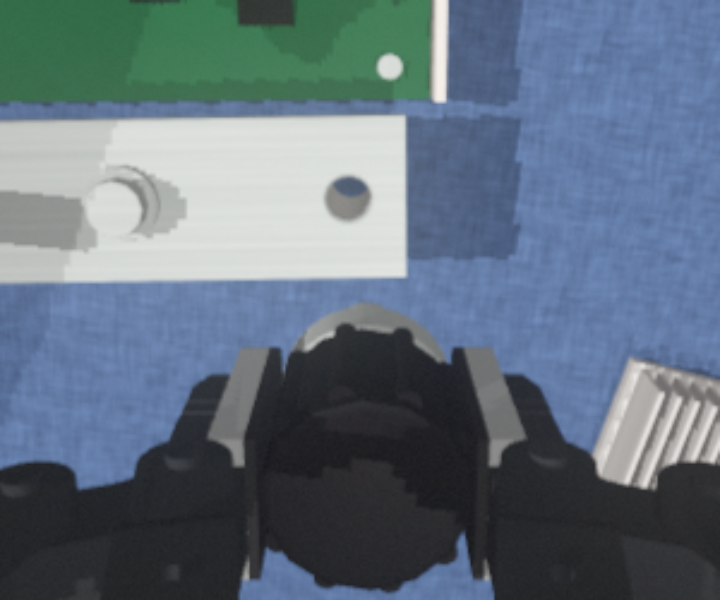

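The bolt hole is at about (275,182.5) and open right through, and the knob's axis lies about 1 mm toward the robot from the TCP. Lowering to just above the hole.

>>> jog_arm:
  plan:
    - [[0,0,-0.004],[0.002,-0.001,0.04],0.0]
    - [[0,0,-0.004],[0.002,-0.001,0.08],0.0]
    - [[0,0,-0.004],[0.002,-0.001,0.098],0.0]
    - [[0,0,-0.004],[0.002,-0.001,0.098],0.0]
    - [[0,0,-0.004],[0.002,-0.001,0.098],0.0]
    - [[0,0,-0.004],[0.002,-0.001,0.098],0.0]

```text
clock: 13.07
position: [0.4813, -0.1787, 0.1028]
ee_rot: [0.998, 0.055, 0.001, 0.001]
ft_force: [0.2, -1.0, -1.1]
grip_width: 0.351
grasp_force: 79.9
```

>>> jog_arm:
  plan:
    - [[0,0,0],[-0.001,0.001,0.003],0.0]
    - [[0,0,0],[-0.001,0.001,0.006],0.0]
    - [[0,0,0],[-0.001,0.001,0.009],0.0]
    - [[0,0,0],[-0.001,0.001,0.011],0.0]
    - [[0,0,0],[-0.001,0.001,0.013],0.0]
    - [[0,0,0],[-0.001,0.001,0.015],0.0]
    - [[0,0,0],[-0.001,0.001,0.017],0.0]
    - [[0,0,0],[-0.001,0.001,0.017],0.0]

```text
clock: 13.73
position: [0.4799, -0.18, 0.0839]
ee_rot: [0.999, 0.055, 0.001, -0.0]
ft_force: [3.4, 1.2, -1.8]
grip_width: 0.354
grasp_force: 79.9
```

>>> jog_arm:
  plan:
    - [[0,0,0],[0.0007,-0.0002,0.0015],0.0]
    - [[0,0,0],[0.0007,-0.0002,0.003],0.0]
    - [[0,0,0],[0.0007,-0.0002,0.0045],0.0]
    - [[0,0,0],[0.0007,-0.0002,0.006],0.0]
    - [[0,0,0],[0.0007,-0.0002,0.0075],0.0]
    - [[0,0,0],[0.0007,-0.0002,0.009],0.0]
    - [[0,0,0],[0.0007,-0.0002,0.009],0.0]

```text
clock: 14.32
position: [0.4802, -0.1797, 0.0746]
ee_rot: [0.999, 0.055, 0.0, -0.0]
ft_force: [4.9, 2.7, -1.8]
grip_width: 0.35
grasp_force: 79.8
```

>>> jog_arm:
  plan:
    - [[0,0,0],[0.0005,-0.0004,0.002],0.0]
    - [[0,0,0],[0.0005,-0.0004,0.004],0.0]
    - [[0,0,0],[0.0005,-0.0004,0.006],0.0]
    - [[0,0,0],[0.0005,-0.0004,0.008],0.0]
    - [[0,0,0],[0.0005,-0.0004,0.01],0.0]
    - [[0,0,0],[0.0005,-0.0004,0.012],0.0]
    - [[0,0,0],[0.0005,-0.0004,0.014],0.0]
    - [[0,0,0],[0.0005,-0.0004,0.015],0.0]

```text
clock: 14.98
position: [0.4804, -0.1795, 0.0596]
ee_rot: [0.999, 0.054, 0.0, 0.0]
ft_force: [5.0, 2.3, 1.5]
grip_width: 0.354
grasp_force: 79.8
```

>>> jog_arm:
  plan:
    - [[0,0,0],[0.0005,-0.0003,0.001],0.0]
    - [[0,0,0],[0.0005,-0.0003,0.002],0.0]
    - [[0,0,0],[0.0005,-0.0003,0.003],0.0]
    - [[0,0,0],[0.0005,-0.0003,0.004],0.0]
    - [[0,0,0],[0.0005,-0.0003,0.005],0.0]
    - [[0,0,0],[0.0005,-0.0003,0.006],0.0]
    - [[0,0,0],[0.0005,-0.0003,0.007],0.0]
    - [[0,0,0],[0.0005,-0.0003,0.007],0.0]

```text
clock: 15.65
position: [0.4807, -0.1794, 0.0532]
ee_rot: [0.999, 0.054, -0.0, 0.0]
ft_force: [1.4, 1.9, 7.2]
grip_width: 0.354
grasp_force: 81.0
```

>>> jog_arm:
  plan:
    - [[0,0,0],[0,0,0.0005],0.0]
    - [[0,0,0],[0,0,0.001],0.0]
    - [[0,0,0],[0,0,0.001],0.0]

```text
clock: 15.9
position: [0.4808, -0.1794, 0.0531]
ee_rot: [0.999, 0.054, -0.0, 0.001]
ft_force: [-4.2, 2.6, 18.2]
grip_width: 0.355
grasp_force: 82.0
```

>>> jog_arm:
  plan:
    - [[0,0,0],[0,0,0],0.05]
    - [[0,0,0],[0,0,0],0.055]
    - [[0,0,0],[0,0,0],0.055]
    - [[0,0,0],[0,0,0],0.055]
    - [[0,0,0],[0,0,-0.04],0.055]
    - [[0,0,0],[0,0,-0.08],0.06]
    - [[0,0,0],[0,0,-0.12],0.06]
    - [[0,0,0],[0,0,-0.13],0.06]

```text
clock: 16.57
position: [0.483, -0.1797, 0.1876]
ee_rot: [0.999, 0.054, 0.003, 0.002]
ft_force: [0.9, -0.2, 1.2]
grip_width: 0.698
grasp_force: 0.0
```

Run:
```python
from h import *
to([.462,-.0202,.18],(.105,-.995))
from workcell import camera
c=camera("side");im=c["img"][:,:,::-1];w=camera("wrist")["img"][:,:,::-1]
cv2.imwrite("pics/s2.png",np.hstack([cv2.resize(im[160:270,220:360],(420,330),interpolation=2),cv2.resize(w,(380,330))]))
```

```text
clock 16.57 P [ 0.483  -0.1797  0.1876] shift mm [  -3.6 -160.9    7. ]
turn [ 0.0038 -0.006   0.0039]
```

View pics/s2.png

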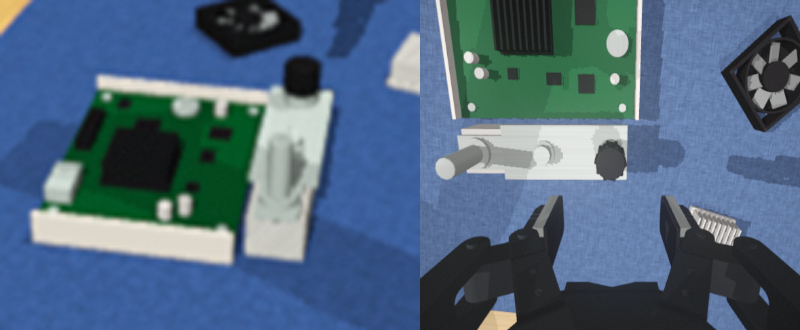

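The bolt is seated (z 0.0531, 18 N up) and the drift is still upright. Back to the drift.

>>> jog_arm:
  plan:
    - [[0,0,0],[-0.0017,-0.16,0],0.06]
    - [[0,0,0],[-0.0017,-0.16,0],0.06]
    - [[0,0,0],[-0.0017,-0.16,0],0.06]
    - [[0,0,0],[-0.0017,-0.16,0],0.06]
    - [[0,0,0],[-0.0017,-0.16,0],0.06]
    - [[0,0,0],[-0.0017,-0.16,0.04],0.06]
    - [[0,0,0],[-0.0017,-0.16,0.06],0.06]
    - [[0,0,0],[-0.0017,-0.16,0.06],0.06]

```text
clock: 17.33
position: [0.4581, -0.0204, 0.1169]
ee_rot: [0.999, 0.055, -0.004, -0.001]
ft_force: [-0.7, -0.1, -1.5]
grip_width: 0.705
grasp_force: 0.0
```

Run:
```python
from h import *
to([.4622,-.0202,.0645],(.105,-.995))
```

```text
clock 17.33 P [ 0.4581 -0.0204  0.1169] shift mm [ 4.5  0.4 52.4]
turn [-0.0022  0.0078  0.0041]
```

>>> jog_arm:
  plan:
    - [[0,0,0],[0.001,0,0.02],0.06]
    - [[0,0,0],[0.001,0,0.04],0.06]
    - [[0,0,0],[0.001,0,0.054],0.06]
    - [[0,0,0],[0.001,0,0.054],0.06]
    - [[0,0,0],[0.001,0,0.054],0.06]
    - [[0,0,0],[0.001,0,0.054],0.06]

```text
clock: 17.83
position: [0.4633, -0.0203, 0.0688]
ee_rot: [0.999, 0.054, 0.0, 0.0]
ft_force: [-0.0, 0.4, -0.5]
grip_width: 0.702
grasp_force: 0.0
```

>>> jog_arm:
  plan:
    - [[0,0,0],[-0.001,0,0.003],0.06]
    - [[0,0,0],[-0.001,0,0.003],0.0]
    - [[0,0,0],[-0.001,0,0.003],0.0]
    - [[0,0,0],[-0.001,0,0.003],0.0]
    - [[0,0,0],[-0.001,0,0.003],0.0]
    - [[0,0,0],[-0.001,0,0.003],0.0]
    - [[0,0,0],[-0.001,0,0.003],0.0]
    - [[0,0,0],[-0.001,0,0.003],0.0]

```text
clock: 18.5
position: [0.4619, -0.0203, 0.0653]
ee_rot: [0.999, 0.054, 0.0, 0.0]
ft_force: [-2.1, -1.6, 4.9]
grip_width: 0.214
grasp_force: 77.8
```

>>> jog_arm:
  plan:
    - [[0,0,0],[0,0,-0.003],0.0]
    - [[0,0,0],[0,0,-0.008],0.0]
    - [[0,0,0],[0,0,-0.014],0.0]
    - [[0,0,0],[0,0,-0.02],0.0]
    - [[0,0,0],[0,0,-0.02],0.0]

```text
clock: 18.92
position: [0.4624, -0.0204, 0.0862]
ee_rot: [0.999, 0.054, 0.001, 0.0]
ft_force: [0.5, -0.1, -2.0]
grip_width: 0.215
grasp_force: 78.1
```

>>> jog_arm:
  plan:
    - [[0,0,0],[0,0,-0.04],0.0]
    - [[0,0,0],[0,0,-0.08],0.0]
    - [[0,0,0],[0,0,-0.095],0.0]
    - [[0,0,0],[0.02,-0.15,-0.095],0.0]
    - [[0,0,0],[0.02,-0.15,-0.095],0.0]
    - [[0,0,0],[0.02,-0.15,-0.095],0.0]
    - [[0,0,0],[0.02,-0.15,-0.095],0.0]
    - [[0,0,0],[0.02,-0.15,-0.095],0.0]

```text
clock: 19.58
position: [0.4643, 0.1375, 0.1804]
ee_rot: [0.998, 0.058, 0.001, -0.001]
ft_force: [-0.6, 0.3, -2.6]
grip_width: 0.214
grasp_force: 79.0
```

>>> jog_arm:
  plan:
    - [[0,0,0],[0.029,-0.176,0],0.0]
    - [[0,0,0],[0.029,-0.176,0],0.0]
    - [[0,0,0],[0.029,-0.176,0],0.0]
    - [[0,0,0],[0.029,-0.176,0],0.0]
    - [[0,0,0],[0.029,-0.176,0],0.0]
    - [[0,0,0],[0.029,-0.176,0],0.0]
    - [[0,0,0],[0.029,-0.176,0.04],0.0]
    - [[0,0,0],[0.029,-0.176,0.06],0.0]

```text
clock: 20.25
position: [0.4748, 0.3079, 0.1174]
ee_rot: [0.999, 0.054, -0.0, 0.001]
ft_force: [-0.5, -0.5, -4.3]
grip_width: 0.214
grasp_force: 79.3
```

>>> jog_arm:
  plan:
    - [[0,0,0],[0,0,0],0.0]
    - [[0,0,0],[0,0,0],0.0]
    - [[0,0,0],[0,0,0],0.0]

```text
clock: 20.5
position: [0.4758, 0.309, 0.1213]
ee_rot: [0.999, 0.054, 0.001, -0.0]
ft_force: [-0.1, -0.5, -1.8]
grip_width: 0.211
grasp_force: 79.3
```

Run:
```python
from h import *
to([.4762,.309,.0693],(.105,-.995))
```

```text
clock 20.5 P [0.4758 0.309  0.1213] shift mm [ 0.3  0.1 52. ]
turn [-0.0005 -0.0015  0.0029]
```

>>> jog_arm:
  plan:
    - [[0,0,0],[0,0,0.008],0.0]
    - [[0,0,0],[0,0,0.016],0.0]
    - [[0,0,0],[0,0,0.022],0.0]
    - [[0,0,0],[0,0,0.028],0.0]
    - [[0,0,0],[0,0,0.034],0.0]
    - [[0,0,0],[0,0,0.038],0.0]
    - [[0,0,0],[0,0,0.041],0.0]
    - [[0,0,0],[0,0,0.043],0.0]

```text
clock: 21.17
position: [0.4749, 0.309, 0.0763]
ee_rot: [0.999, 0.054, -0.0, 0.0]
ft_force: [-0.5, 0.2, -2.4]
grip_width: 0.216
grasp_force: 79.3
```

>>> jog_arm:
  plan:
    - [[0,0,0],[0,0,0.002],0.0]
    - [[0,0,0],[0,0,0.004],0.0]
    - [[0,0,0],[0,0,0.005],0.0]
    - [[0,0,0],[0,0,0.006],0.0]
    - [[0,0,0],[0,0,0.007],0.0]
    - [[0,0,0],[0,0,0.008],0.0]
    - [[0,0,0],[0,0,0.008],0.0]

```text
clock: 21.75
position: [0.4751, 0.3091, 0.0695]
ee_rot: [0.999, 0.054, 0.0, 0.0]
ft_force: [-2.2, -2.2, 4.5]
grip_width: 0.215
grasp_force: 80.5
```

Seated at z 0.0695 as expected. Releasing and retreating.

>>> jog_arm:
  plan:
    - [[0,0,0],[0,0,0.0005],0.05]
    - [[0,0,0],[0,0,0],0.055]
    - [[0,0,0],[0,0,0],0.055]
    - [[0,0,0],[0,0,0],0.055]
    - [[0,0,0],[0,0,-0.04],0.055]
    - [[0,0,0],[0,0,-0.08],0.06]
    - [[0,0,0],[0,0,-0.12],0.06]
    - [[0,0,0],[0,0,-0.14],0.06]

```text
clock: 22.42
position: [0.4757, 0.3104, 0.2136]
ee_rot: [0.999, 0.055, 0.002, -0.001]
ft_force: [0.9, 0.3, -0.4]
grip_width: 0.703
grasp_force: 0.0
```

>>> jog_arm:
  plan:
    - [[0,0,0],[0,0,-0.02],0.06]
    - [[0,0,0],[0,0,-0.02],0.06]
    - [[0,0,0],[0,0,-0.02],0.06]
    - [[0,0,0],[0,0,-0.02],0.06]

```text
clock: 22.75
position: [0.4748, 0.3087, 0.2279]
ee_rot: [0.999, 0.054, -0.0, 0.0]
ft_force: [-0.4, 0.9, -0.1]
grip_width: 0.704
grasp_force: 0.0
```

Run:
```python
from h import *
from workcell import camera
im=camera("side")["img"][:,:,::-1]; t=camera("wrist")["img"][:,:,::-1]
cv2.imwrite("pics/s3.png",np.hstack([cv2.resize(im[150:390,200:400],(450,540),interpolation=2),cv2.resize(t[100:300,200:330],(350,540))]))
```

```text
(no output)
```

View pics/s3.png

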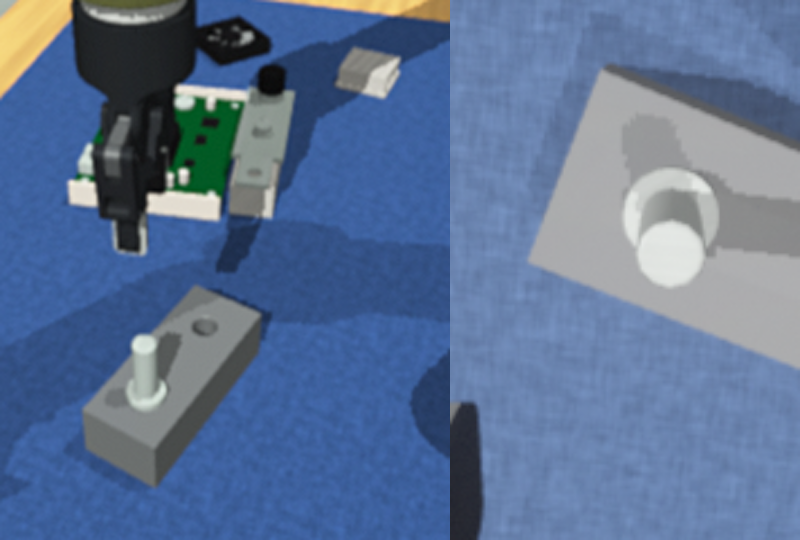

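The drift stands fully down in the stand, and the bolt is seated in the bracket.

```bash
python3 -c "
from workcell import *
print(hand_in())"
```

```text
the job is handed in; nothing more can be done
None
```

I used the drift to align the bracket, fitted the bolt fully home, stood the drift back in its original hole in the stand, and handed the job in at about 23 s; the hand-in call returned no verdict.

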